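# Set the output attenuator four clicks up, then switch the source on

## Task

Before the signal source is switched on its level must come down: with a fingertip against the side of the pointer, push the larger of the two click-stop dials round clockwise (seen from above) by exactly four clicks from where it stands, then press the round push-key in the same row fully down and let it spring back. Only push and press: do not grip the dial, leave the smaller dial on its setting, and leave the loose things on and around the unit where they are.

Things in the scene. Friction and masses are not known exactly. Their poses are not given: they have to be found in the camera images.
- chassis: Gold-coloured metal base box, fixed to the bench: 190 mm deep (x) by 360 mm wide (y), top 50 mm above the bench; lugs stick out 21 mm at its foot. Origin: centre of underside. On it, side by side along y at 115 mm pitch, centred at chassis x = -30 mm, stand three equal fixed aluminium modules, in varying order, their tops 95 mm above the bench. Along the +x edge a ledge with two thin bent jumpers.
- level_module: Module with the larger dial: aluminium box 120 mm (x) by 110 mm (y) by 45 mm high, fixed on the chassis, turned as the chassis. Origin: centre of its underside, so its top face is 45 mm above the origin.
- level_axis (a point): Point on the vertical axis of the larger dial, in the top face of its module. The dial is a black pointer knob: a round skirt 48 mm across, 5 mm high, and on it a straight bar from 22 mm behind the axis (tail) to 33 mm before it (nose), 14 mm wide, standing from 5 to 29 mm above the module's top (26 mm at its cheeks).
- level_nose (a point): Point on the larger dial that turns with it: top edge of the pointer's nose, on its centre line, 35 mm from the axis and 29 mm above the module's top face. The bar's two long sides, its cheeks, are 52 mm long and 21 mm high. The direction from level_axis to level_nose is the way the dial points (a white line runs along the rib on top of the nose).
- level_dial (a joint): Angle of the larger dial (rad), growing clockwise seen from above; 0 = nose to the module's -x. Twelve clicks, every 30 deg (0.5236), at dark ticks; stops at 0 and 5.76; starts on one of the first four (0 to 1.57). About 0.17 N m (5 to 8 N near the nose) moves it off a click, less further on; past half way (15 deg) it springs on into the next, ahead of the finger, and stays.
- trim_dial (a joint): Angle of the smaller dial on another module (rad), also a black pointer knob with twelve clicks: bar 35 mm long, 9 mm wide, its top 20 mm above the module. It is to be left alone.
- trim_nose (a point): Point on the smaller dial's nose, 22 mm from its axis, at its top; turns with it.
- trim_axis (a point): Point on the axis of the smaller dial, in the top face of its module.
- output_key (a joint): Travel of the push-key on the third module (m): 0 = up, 0.006 = fully down. A spring key: it starts down at about 1.5 N, is fully down at 5 N, and comes back up by itself.
- output_key_top (a point): Centre of the push-key's flat top, about 22 mm above its module's top face when up. The key is a black round button 22 mm across in a steel ring 38 mm across and 12 mm high, in the middle of its module; it is pressed straight down.
- torque_wrench: Bystander: small connector torque wrench, 137 mm long, lying on the mat along the chassis' -x side. Origin under its middle.
- screwdriver: Bystander: black-handled screwdriver, 160 mm long, lying on the mat along the chassis' -x side.
- adapter: Bystander: brass coaxial adapter, 19 mm across, 36 mm high, standing on the chassis ledge (+x side), near the middle. Origin: centre of its foot.
- terminator: Bystander: steel terminator, 16 mm across, 26 mm high, standing on the chassis ledge (+x side). Origin: centre of its foot.
- tape_roll: Bystander: roll of amber tape, 84 mm across, 19 mm high, lying flat left of the unit.
- multimeter: Bystander: dark handheld meter, 175 x 84 x 36 mm, lying right of the unit.
- parts_tray: Bystander: grey parts tray, 100 x 140 x 28 mm, left of the unit.
- brush: Bystander: wooden-handled brush, lying right of the unit.

How it is judged (in metres and radians):
On the way, in this order (a step that is already met when the one before it is completed fails the run):
1. the larger dial rests four clicks clockwise of where it started (distance of level_nose from where it was at the start of the episode between 0.0577 and 0.0632 m and value of joint level_dial between 1.9344 and 3.8252 rad and velocity of joint level_dial below 0.2 rad/s), for 0.3 s.
2. the push-key is pressed down (value of joint output_key above 0.0045 m), for 0.05 s.
At the end, for the whole second after the job is handed in: The larger dial rests 120 degrees (four clicks, within 9 degrees) clockwise of its start; the push-key has been pressed down at least 4.5 mm after that and is up again (within 1 mm); the smaller dial is on its old click; every loose thing lies within 20 mm of where it was (distance of level_nose from where it was at the start of the episode between 0.0577 and 0.0632 m and value of joint level_dial between 1.9344 and 3.8252 rad and velocity of joint level_dial below 0.05 rad/s and value of joint output_key below 0.001 m and distance of trim_nose from where it was at the start of the episode below 0.004 m and distance of each of torque_wrench, screwdriver, adapter, terminator, tape_roll, multimeter, parts_tray, brush from where it was at the start of the episode below 0.02 m); the robot touches nothing.
It fails at once if the dial is gripped: fingers press on both cheeks of its pointer at once (contact force between the fingers and level_dial_left_cheek above 1 N and contact force between the fingers and level_dial_right_cheek above 1 N).
It fails at once if the push-key is pressed while the dial is not four clicks on (value of joint output_key above 0.003 m and not (distance of level_nose from where it was at the start of the episode between 0.0577 and 0.0632 m and value of joint level_dial between 1.9344 and 3.8252 rad)).
It fails at once if the smaller dial is turned off its click (distance of trim_nose from where it was at the start of the episode above 0.006 m).
It fails at once if a loose thing is lifted, carried or pushed more than 20 mm (distance of any of torque_wrench, screwdriver, adapter, terminator, tape_roll, multimeter, parts_tray, brush from where it was at the start of the episode above 0.02 m).
It also fails if it takes over 59 s, if anything falls off the work surface, if the arm or the gripper's body presses on something with over 40 N, if the wrist force passes 120 N, or if a joint passes its speed limit or range.

## Robot

A 7-joint arm with a two-finger parallel gripper is mounted at the origin on the work surface. World frame = base frame: x ahead of the robot, y to its left, z up, the work surface at z = 0. Lengths are in m, angles in degrees, forces in N, time in s.
With the tool pointing down it reaches from about 0.425 to 0.825 m from the base axis. Payload 3.6 kg.
Tool frame: the origin (TCP) lies at the very end of the fingers, on their centre line; the grasp point (between the pads) lies 19 mm behind it; z points along the fingers, y is the direction in which the jaws open and shut (so a half turn about z gives the same grasp; the last joint's range is limited). The gripper opens to 93 mm and grips with 3 to 60 N. Pads are 15 mm wide; open, the fingers measure 128 mm over their backs; the gripper's body (75 mm by 188 mm) begins 65 mm behind the grasp point.
Start: joints at [62.882, 35.231, -0.722, 81.555, 0.464, 63.22, -2.315], TCP at [0.281, -0.586, 0.219] pointing down, gripper open.
Joint ranges: [-178.69, 178.69], [-17.37, 117.87], [-77.05, 75.6], [15.02, 138.74], [-78.02, 258.01], [0.78, 113.62], [-162.83, 162.83]. Speed limits (degrees/s): [159.86, 159.86, 180, 180, 180, 180, 180].

## Interface

Orientations are given as a 3x3 rotation matrix whose columns are the frame's x, y, z axes.
In Python, from station import read_state, get_image, calibration, job_done gives the robot as it stands.
- The arm moves only by the tool move_arm, never from a script. Its argument "steps" is a list of rows, each a list of 4 numbers: the shift along the world's x, y, z in mm, then the turn about the world's z in units of 5 degrees (1.0 is 5 degrees). A call has 1 to 5 rows; each row shifts and turns the pose as measured when the row begins; what a row does not reach is not made up. A row lasts 1/10 s, in which the tool goes at most 50 mm and 8.59 degrees, less where a joint would pass 70% of its speed; a pose out of reach is approached as far as the arm can. A call with a gripper value outside its range is refused whole. "fingers" is the finger opening in mm, from 0 to 93, set as the call begins (left out, the last holds). The fingers move at their own pace and stop on an object; "squeeze" is the grip in N (left out, the last holds). Time passes only in rows, so rows that do not move let the fingers close. It gives the time, the measured TCP pose, the force and the opening at its end, in the units of the state.
- read_state(): the state, without advancing time (a new reading comes with each control period).
- get_image(name): name is "scene" or "top"; returns the picture (420x560x3 uint8, red, green, blue); there is no depth.
- calibration(name): a dict with "camera_matrix" (3x3 intrinsics, pixels), "pose" (4x4, takes a point from camera to world coordinates). Camera axes: x right, y up, looking along -z (the intrinsics and any distortion apply to the point x, -y, -z); pixel columns grow to the right and rows downward; lengths in m; the calibration is good to about 2 mm. A picture is of the moment at which its call begins. calibration takes no time and is no camera call.
- job_done(): hands the job in, once; it reports no verdict.
The state is a dict: "time": time; "q": joint angles; "qvel": joint speeds; "joint_efforts": joint torques, N m; "tool_pos": TCP position; "eef_rot": TCP orientation; "contact_force": force on the tool from outside, world axes, zero at the start; "torque": the same for the moment, N m; "grip_width": finger opening in m.
Only numpy, scipy, OpenCV 4.12 (cv2) and the standard library are available. Lean on these libraries where they do the work, as an engineer would, in place of code of your own. Each camera call takes 0.05 s, during which the arm holds its last target.

## Working session

There is one attempt and no reset: what is moved stays moved. The work goes in short steps, Python scripts to look and compute and a tool call to move; the robot and the scene stay as the last step left them, time stands still between calls to the robot, and variables do not carry over. Pictures are saved under pics/ and viewed, and the job is handed in when it is done.

Besides the shell and the picture viewer there is one more tool, called after "Emit:" by a JSON object that holds its "op" and its "data". move_arm: Moves the arm, as the interface text tells. Its arguments: {"type":"object","properties":{"steps":{"type":"array","items":{"type":"array","items":{"type":"number"}}},"fingers":{"type":"number"},"squeeze":{"type":"number"}},"required":["steps"]}

```bash
mkdir -p pics; ls; python3 - <<'E'
from station import *
import cv2,numpy as np
np.set_printoptions(precision=4,suppress=True)
s=read_state();print(s['time'],s['tool_pos'],s['eef_rot'],s['grip_width'],s['contact_force'])
for n in("scene","top"):
    im=get_image(n);cv2.imwrite(f"pics/{n}0.png",im[:,:,::-1]);c=calibration(n);print(n,c)
E
```

```text
pics
0.0 [ 0.2805 -0.5855  0.2175] [[ 0.9018  0.4321 -0.0012]
 [ 0.4321 -0.9018  0.0023]
 [-0.0001 -0.0026 -1.    ]] 0.09309525017653499 [-0.3005 -0.1772  0.3195]
scene {'camera_matrix': array([[391.5983,   0.    , 281.5961],
       [  0.    , 391.5983, 216.1769],
       [  0.    ,   0.    ,   1.    ]]), 'pose': array([[ 0.4795, -0.5883,  0.6512,  1.2451],
       [ 0.8773,  0.303 , -0.3723, -0.4107],
       [ 0.0217,  0.7498,  0.6613,  0.8345],
       [ 0.    ,  0.    ,  0.    ,  1.    ]])}
top {'camera_matrix': array([[536.8658,   0.    , 286.9607],
       [  0.    , 536.8658, 209.0678],
       [  0.    ,   0.    ,   1.    ]]), 'pose': array([[-0.0048,  0.9949, -0.1011,  0.3434],
       [-0.9999, -0.0056, -0.0085, -0.025 ],
       [-0.009 ,  0.1011,  0.9948,  1.5757],
       [ 0.    ,  0.    ,  0.    ,  1.    ]])}
```

View pics/scene0.png

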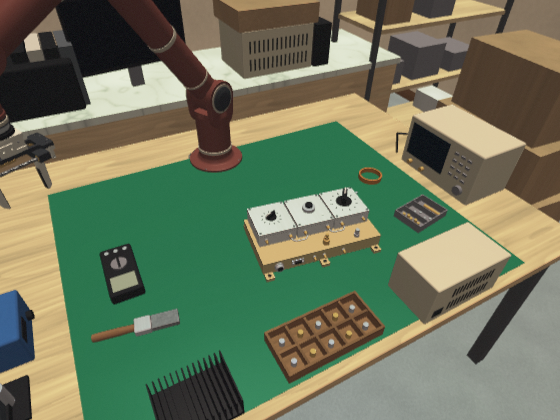

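View pics/top0.png

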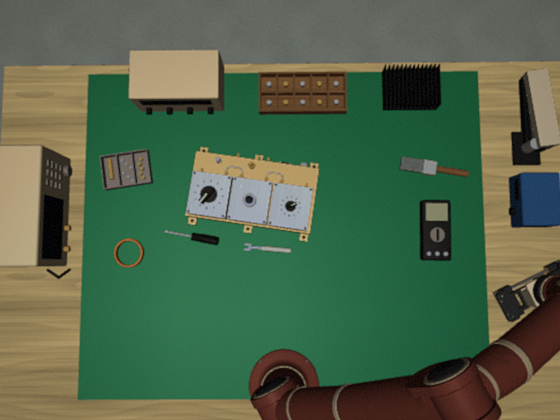

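```bash
python3 - <<'E'
import cv2
t=cv2.imread("pics/top0.png")
c=t[110:260,170:400];cv2.imwrite("pics/top0c.png",cv2.resize(c,None,fx=3.4,fy=3.4,interpolation=cv2.INTER_CUBIC))
E
```

```text
(no output)
```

View pics/top0c.png

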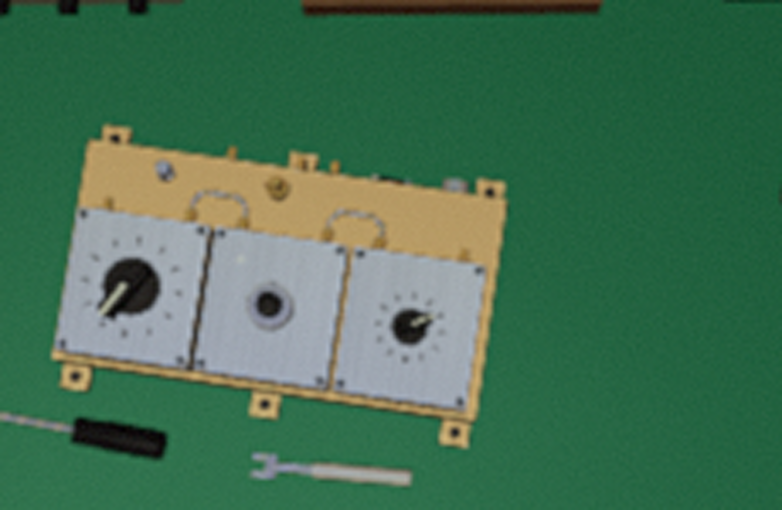

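```bash
python3 - <<'E'
import cv2
t=cv2.imread("pics/scene0.png")
c=t[170:290,235:395];cv2.imwrite("pics/scene0c.png",cv2.resize(c,None,fx=5,fy=5,interpolation=cv2.INTER_CUBIC))
t=cv2.imread("pics/top0.png")
c=t[165:225,180:240];cv2.imwrite("pics/top0d.png",cv2.resize(c,None,fx=10,fy=10,interpolation=cv2.INTER_CUBIC))
E
```

```text
(no output)
```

View pics/scene0c.png

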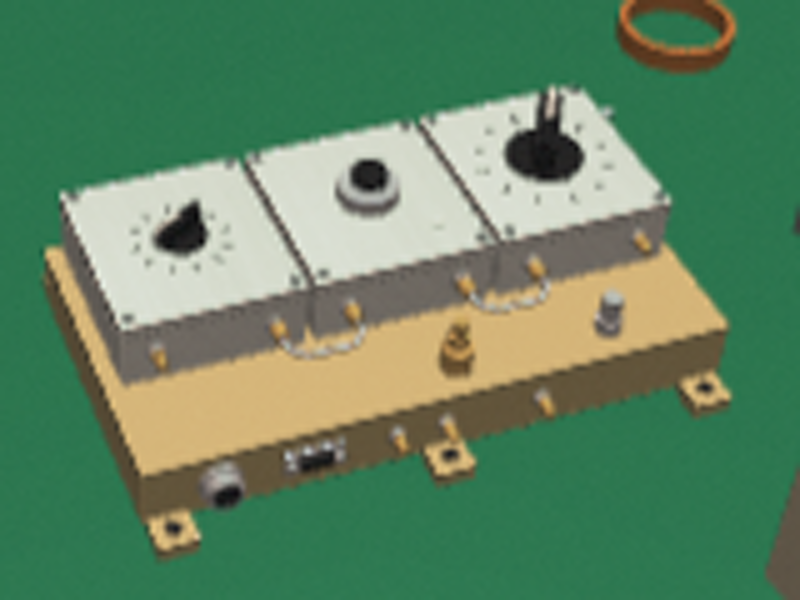

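View pics/top0d.png

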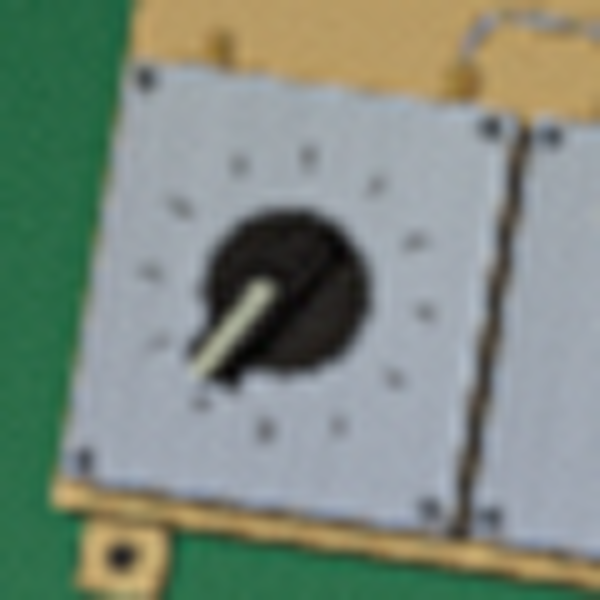

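The level dial is on the left (+y) module in the top view, with its white line pointing to about (200,202) px, which is one click past zero. The key is in the middle module and the trim dial is on the right. Next I measure them.

```bash
cat > h.py <<'E'
import numpy as np,cv2
from station import *
np.set_printoptions(precision=4,suppress=True)
def ray(n,uv,z):
    c=calibration(n);K=c["camera_matrix"];P=c["pose"]
    uv=np.atleast_2d(np.asarray(uv,float))
    p=cv2.undistortPoints(uv.reshape(-1,1,2),K,np.asarray(c.get("dist",np.zeros(5)),float)).reshape(-1,2)
    d=np.c_[p[:,0],-p[:,1],-np.ones(len(p))]@P[:3,:3].T
    o=P[:3,3];return o+d*((z-o[2])/d[:,2])[:,None]
def proj(n,X):
    c=calibration(n);K=c["camera_matrix"];P=c["pose"]
    q=(np.atleast_2d(X)-P[:3,3])@P[:3,:3];q=q*[1,-1,-1];q=q@K.T;return q[:,:2]/q[:,2:]
E
python3 - <<'E'
from h import *
im=cv2.imread("pics/top0.png");hsv=cv2.cvtColor(im,cv2.COLOR_BGR2HSV)
print(hsv[178,205],hsv[178,260],hsv[185,215])
m=((hsv[...,0]>95)&(hsv[...,0]<130)&(hsv[...,2]>120)).astype(np.uint8)*255
m[:, :180]=0;m[:,325:]=0;m[:150]=0;m[242:]=0
m=cv2.morphologyEx(m,cv2.MORPH_OPEN,np.ones((3,3)))
cs,_=cv2.findContours(m,cv2.RETR_EXTERNAL,cv2.CHAIN_APPROX_NONE)
for c in cs:
    if cv2.contourArea(c)<300: continue
    r=cv2.minAreaRect(c);b=cv2.boxPoints(r);W=ray("top",b,.095)
    ctr=ray("top",[r[0]],.095)[0]
    e=W[1]-W[0];f=W[2]-W[1]
    print(r,ctr,np.linalg.norm(e),np.linalg.norm(f),np.degrees(np.arctan2(e[1],e[0])),np.degrees(np.arctan2(f[1],f[0])))
# key & dial dark blobs
d=(hsv[...,2]<75).astype(np.uint8)*255
cs,_=cv2.findContours(d,cv2.RETR_EXTERNAL,cv2.CHAIN_APPROX_NONE)
for c in cs:
    a=cv2.contourArea(c);(x,y),rad=cv2.minEnclosingCircle(c)
    if 20<a<400 and 180<x<325 and 165<y<225: print("dark",a,x,y,rad,ray("top",[[x,y]],.1)[0])
# hand points on crop d: scale10 offset(180,165)
f=lambda u,v:((u+.5)/10-.5+180,(v+.5)/10-.5+165)
print("nose",ray("top",[f(200,370),f(265,285)],.124))
print("skirt",ray("top",[f(290,290)],.1))
E
```

```text
[104  22 173] [ 20 118 184] [105  23 180]
((290.09246826171875, 206.39886474609375), (38.16635513305664, 42.27189636230469), 8.746162414550781) [ 0.5013 -0.0211  0.095 ] 0.11799443831523705 0.1062937401105872 -8.803441993929665 -99.17770375156924
((248.993896484375, 200.3740997314453), (39.75524139404297, 42.17813491821289), 8.530765533447266) [0.5188 0.093  0.095 ] 0.1179586957547426 0.11112962508615198 -8.141792183972628 -98.95983132715452
((208.6621551513672, 194.5270233154297), (38.633758544921875, 42.57933807373047), 9.462322235107422) [0.5358 0.2054 0.095 ] 0.11927613826745274 0.10842127825698374 -8.646534303168105 -99.89621669362393
dark 52.0 290.1440734863281 205.60169982910156 4.893163204193115 [ 0.503  -0.0213  0.1   ]
dark 30.0 248.6999969482422 199.0 3.4482908248901367 [0.522  0.0934 0.1   ]
dark 161.5 207.10000610351562 194.89999389648438 9.360648155212402 [0.5342 0.2089 0.1   ]
nose [[0.5129 0.2256 0.124 ]
 [0.5362 0.2081 0.124 ]]
skirt [[0.5379 0.205  0.1   ]]
```

Emit:
{"op": "move_arm", "data": {"steps": [[20, 32, 0, 1.7], [20, 32, 0, 1.7], [20, 32, 0, 1.7], [20, 32, 0, 1.7], [20, 32, 0, 1.7]], "fingers": 0, "squeeze": 20}}

```text
time: 0.6
tool_pos: [0.3752, -0.4252, 0.2139]
eef_rot: [[0.369, 0.93, -0.008], [0.93, -0.369, -0.003], [-0.006, -0.007, -1.0]]
contact_force: [0.7, 0.4, -0.4]
grip_width: 0.0576
```

```bash
python3 - <<'E'
from h import *
# cross-check in scene view: predicted points
A=np.array([.537,.205,.095]);a=np.radians(141.3)
N=A+[.035*np.cos(a),.035*np.sin(a),.029]
print("scene axis,nose,key,trim",proj("scene",[A,N,[.5187,.0925,.117],[.5015,-.0211,.095]]))
s=read_state();R=s['eef_rot'];print(s['time'],s['tool_pos'],s['q'],np.degrees(np.arctan2(R[1,0],R[0,0])),s['grip_width'],s['contact_force'])
E
```

```text
scene axis,nose,key,trim [[342.8513 200.0087]
 [344.724  185.4282]
 [308.3353 201.7302]
 [270.7783 215.8025]]
0.6 [ 0.3752 -0.4252  0.2139] [ 54.3994  28.6012 -12.7636  95.6597   7.7923  56.8198  17.2058] 68.36498374904521 0.05764827539968091 [ 0.6764  0.4451 -0.408 ]
```

Emit:
{"op": "move_arm", "data": {"steps": [[24, 35, 0, 1.7], [24, 35, 0, 1.7], [22, 35, 0, 1.7], [20, 35, 0, 1.7], [20, 35, 0, 1.7]]}}

```text
time: 1.1
tool_pos: [0.4866, -0.2429, 0.2125]
eef_rot: [[-0.364, 0.931, -0.007], [0.931, 0.364, -0.008], [-0.005, -0.01, -1.0]]
contact_force: [0.6, 0.4, 0.3]
grip_width: 0.0176
```

Emit:
{"op": "move_arm", "data": {"steps": [[10, 35, 0, 1.7], [5, 35, 0, 1.7], [0, 35, 0, 1.7], [0, 35, 0, 1.7], [0, 35, 0, 1.7]]}}

```text
time: 1.6
tool_pos: [0.5031, -0.0595, 0.2108]
eef_rot: [[-0.901, 0.433, -0.001], [0.433, 0.901, -0.009], [-0.003, -0.009, -1.0]]
contact_force: [0.8, 0.7, 0.3]
grip_width: 0.0003
```

Emit:
{"op": "move_arm", "data": {"steps": [[0, 25, 0, 1.7], [0, 25, 0, 1.7], [0, 25, 0, 1.7], [0, 20, 0, 1.7], [0, 10, 0, 1.7]]}}

```text
time: 2.1
tool_pos: [0.5006, 0.0541, 0.21]
eef_rot: [[-0.954, -0.3, 0.003], [-0.3, 0.954, -0.007], [-0.0, -0.008, -1.0]]
contact_force: [-0.1, 0.4, -0.2]
grip_width: 0.0003
```

```bash
cat >> h.py <<'E'
def st():
    s=read_state();R=s['eef_rot'];print(s['time'],s['tool_pos'],s['q'],np.degrees(np.arctan2(R[1,0],R[0,0])),s['grip_width'],s['contact_force'])
    return s
E
python3 -c "
from h import *
st()"
```

```text
2.1 [0.5006 0.0541 0.21  ] [ 24.3896  30.0406 -50.2248 105.2363  27.6217  57.6814  70.106 ] -162.52822835167868 0.0002595974848370896 [-0.0505  0.4068 -0.1786]
```

Emit:
{"op": "move_arm", "data": {"steps": [[0, 30, 0, 1.6], [0, 30, 0, 1.6], [0, 30, 0, 1.6], [0, 25, 0, 1.5], [0, 15, 0, 0.5]]}}

```text
time: 2.6
tool_pos: [0.4993, 0.1855, 0.2077]
eef_rot: [[-0.606, -0.795, 0.004], [-0.795, 0.606, -0.009], [0.005, -0.008, -1.0]]
contact_force: [0.7, -0.2, 0.6]
grip_width: 0.0004
```

```bash
python3 - <<'E'
from h import *
st()
for n,(a,b,c,d),k in (("top",(140,240,160,300),5),("scene",(110,250,235,395),5)):
    im=get_image(n)[:,:,::-1];cv2.imwrite(f"pics/{n}1.png",im);cv2.imwrite(f"pics/{n}1c.png",cv2.resize(im[a:b,c:d],None,fx=k,fy=k,interpolation=cv2.INTER_CUBIC)[:600])
s=read_state();print(proj("scene",s['tool_pos']),proj("top",s['tool_pos']))
E
```

```text
2.6 [0.4993 0.1855 0.2077] [ 12.6274  35.8454 -57.9406 100.9026  34.4436  63.0046  85.6186] -127.32027446326451 0.0003688484475958649 [ 0.7091 -0.156   0.5759]
[[334.6223 163.8828]] [[209.3402 203.0478]]
```

View pics/scene1c.png

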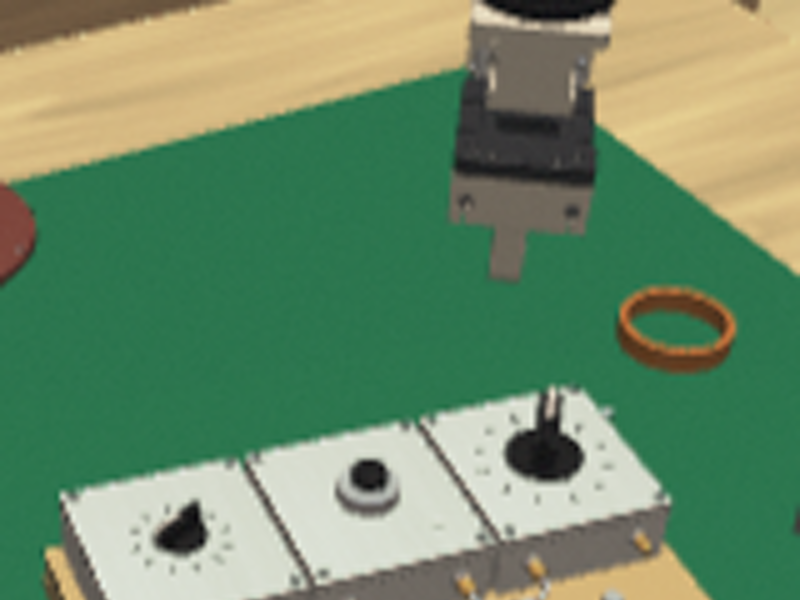

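View pics/top1c.png

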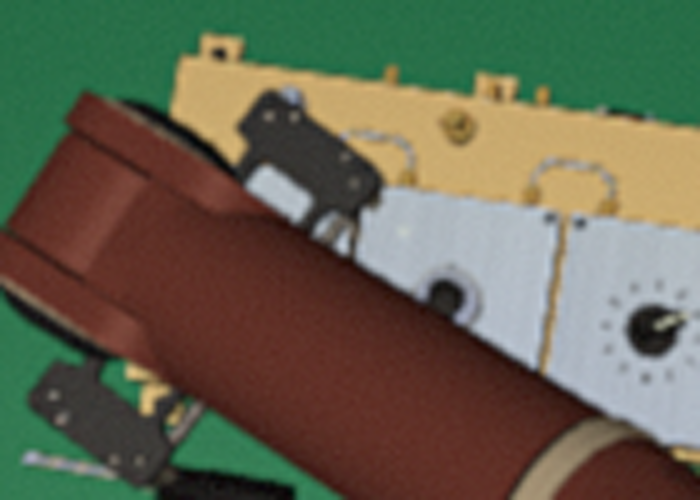

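Emit:
{"op": "move_arm", "data": {"steps": [[2, 4, -25, -0.2], [1, 3, -25, 0], [0, 1, -25, 0], [0, 0, -12, 0], [0, 0, -6, 0]]}}

```text
time: 3.2
tool_pos: [0.5052, 0.1861, 0.1123]
eef_rot: [[-0.637, -0.771, 0.007], [-0.771, 0.637, -0.016], [0.007, -0.016, -1.0]]
contact_force: [-0.5, -0.3, 0.3]
grip_width: 0.0004
```

```bash
python3 - <<'E'
from h import *
st()
E
```

```text
3.2 [0.5052 0.1861 0.1123] [  8.0849  42.1218 -51.0946 106.3051  42.2964  52.841   77.0194] -129.58736647810093 0.0003514775091875747 [-0.5052 -0.2713  0.3444]
```

Emit:
{"op": "move_arm", "data": {"steps": [[-3, 3, -3, 0], [-2, 2, -2, 0], [3, 4, 0, 0], [3, 4, 0, 0], [2, 2.5, 0, 0]]}}

```text
time: 3.7
tool_pos: [0.5099, 0.2017, 0.1092]
eef_rot: [[-0.641, -0.768, 0.011], [-0.768, 0.64, -0.015], [0.005, -0.018, -1.0]]
contact_force: [-0.4, 0.1, 0.4]
grip_width: 0.0004
```

```bash
cat >> h.py <<'E'
def dl(AX=(.5375,.205),base=141.3):
    s=st();p=s['tool_pos'][:2]-np.array(AX);r=np.hypot(*p)*1000;R=s['eef_rot']
    th=np.degrees(np.arctan2(R[1,0],R[0,0]))%360-180 # push normal dir
    al=th+90 # nose dir if face flush
    u=np.array([np.cos(np.radians(al)),np.sin(np.radians(al))]);t=np.array([u[1],-u[0]])
    print("tool-face nose angle",al,"dial travel implied by tool turn",base-al,"rho,t mm",p@u*1000,p@t*1000,"u",u,"t",t,"F·t",s['contact_force'][:2]@t)
E
python3 - <<'E'
from h import *
dl()
E
```

```text
3.7 [0.5099 0.2017 0.1092] [  6.1198  42.8709 -50.5564 105.0427  42.6049  53.1042  75.6784] -129.8376876872163 0.0004131230655352022 [-0.3824  0.0516  0.4179]
tool-face nose angle 140.1623123127837 dial travel implied by tool turn 1.1376876872162995 rho,t mm 19.031515623587065 -20.222275422331382 u [-0.7679  0.6406] t [0.6406 0.7679] F·t -0.205357654965242
```

Emit:
{"op": "move_arm", "data": {"steps": [[1.5, 1.5, 0, 0], [1.5, 1.5, 0, 0], [1, 1.5, 0, 0]]}}

```text
time: 4.0
tool_pos: [0.5125, 0.2047, 0.1095]
eef_rot: [[-0.641, -0.768, 0.007], [-0.768, 0.64, -0.021], [0.012, -0.019, -1.0]]
contact_force: [-2.1, -3.2, 3.2]
grip_width: 0.0006
```

```bash
cat >> h.py <<'E'
def plan(ds,rho=20,off=14.5,AX=(.5375,.205),base=141.3):
    s=read_state();p=s['tool_pos'][:2]*1000;R=s['eef_rot'];th=np.degrees(np.arctan2(R[1,0],R[0,0]))%360-180
    cur=base-(th+90)
    for d in ds:
        a=np.radians(base-d);u=np.array([np.cos(a),np.sin(a)]);t=np.array([u[1],-u[0]])
        q=np.array(AX)*1000+rho*u-off*t
        print("to",d,"shift",np.round(q-p,1),"turn units",round((cur-d)/5,2));p=q;cur=d
E
python3 - <<'E'
from h import *
dl();plan([0,5,10,15,20,25])
E
```

```text
4.0 [0.5125 0.2047 0.1095] [  5.5614  43.1968 -50.4333 104.1715  42.446   53.9646  75.7744] -129.8422930004058 0.0005791029744400726 [-2.1273 -3.199   3.154 ]
tool-face nose angle 140.1577069995942 dial travel implied by tool turn 1.1422930004058003 rho,t mm 19.00710870097646 -16.21202467661864 u [-0.7678  0.6407] t [0.6407 0.7678] F·t -3.819159698835821
to 0 shift [0.3 1.5] turn units 0.23
to 5 shift [0.2 2.1] turn units -1.0
to 10 shift [0.4 2.1] turn units -1.0
to 15 shift [0.6 2.1] turn units -1.0
to 20 shift [0.7 2. ] turn units -1.0
to 25 shift [0.9 1.9] turn units -1.0
```

Emit:
{"op": "move_arm", "data": {"steps": [[0.7, 2, 0, -0.5], [0.7, 2, 0, -0.8], [0.7, 2, 0, -0.8]]}}

```text
time: 4.3
tool_pos: [0.5097, 0.2046, 0.1082]
eef_rot: [[-0.774, -0.633, -0.01], [-0.632, 0.774, -0.036], [0.03, -0.022, -0.999]]
contact_force: [-4.0, -4.4, 4.2]
grip_width: 0.0005
```

```bash
python3 - <<'E'
from h import *
dl();plan([10,15,20,25],off=16)
E
```

```text
4.3 [0.5097 0.2046 0.1082] [  3.6456  42.5371 -47.5379 103.637   39.9332  53.9637  66.8473] -140.78132834940232 0.00046504661722486995 [-3.9723 -4.43    4.1602]
tool-face nose angle 129.21867165059768 dial travel implied by tool turn 12.081328349402327 rho,t mm 17.324755968187198 -21.80758081439359 u [-0.6323  0.7747] t [0.7747 0.6323] F·t -5.878525764923273
to 10 shift [2.6 4.8] turn units 0.42
to 15 shift [0.5 2.2] turn units -1.0
to 20 shift [0.7 2.1] turn units -1.0
to 25 shift [0.9 2.1] turn units -1.0
```

Emit:
{"op": "move_arm", "data": {"steps": [[2.5, 4, 0, 0]]}}

```text
time: 4.4
tool_pos: [0.5101, 0.206, 0.108]
eef_rot: [[-0.775, -0.631, -0.014], [-0.63, 0.775, -0.042], [0.038, -0.024, -0.999]]
contact_force: [-4.4, -5.3, 4.1]
grip_width: 0.0002
```

Emit:
{"op": "move_arm", "data": {"steps": [[2.5, 4, 0, 0]]}}

```text
time: 4.5
tool_pos: [0.5114, 0.2082, 0.1078]
eef_rot: [[-0.775, -0.631, -0.017], [-0.63, 0.775, -0.047], [0.042, -0.026, -0.999]]
contact_force: [-2.1, -2.4, 1.9]
grip_width: 0.0002
```

```bash
python3 - <<'E'
from h import *
dl();plan([10,15,20,25],off=16)
E
```

```text
4.5 [0.5114 0.2082 0.1078] [  2.795   42.9625 -47.2519 102.6407  39.7375  55.1202  66.7117] -140.91133807518585 0.00024814128135367984 [-2.1442 -2.3504  1.9156]
tool-face nose angle 129.08866192481415 dial travel implied by tool turn 12.211338075185864 rho,t mm 18.988955151707803 -18.25509196649906 u [-0.6305  0.7762] t [0.7762 0.6305] F·t -3.146266240670796
to 10 shift [0.9 1.2] turn units 0.44
to 15 shift [0.5 2.2] turn units -1.0
to 20 shift [0.7 2.1] turn units -1.0
to 25 shift [0.9 2.1] turn units -1.0
```

Emit:
{"op": "move_arm", "data": {"steps": [[2.5, 3.5, 0, 0]]}}

```text
time: 4.6
tool_pos: [0.5128, 0.2107, 0.1076]
eef_rot: [[-0.776, -0.631, -0.019], [-0.629, 0.776, -0.05], [0.046, -0.026, -0.999]]
contact_force: [-4.5, -2.9, 3.2]
grip_width: 0.0004
```

Emit:
{"op": "move_arm", "data": {"steps": [[2.5, 3.5, 0, -0.3]]}}

```text
time: 4.7
tool_pos: [0.5137, 0.2129, 0.1072]
eef_rot: [[-0.793, -0.609, -0.025], [-0.607, 0.793, -0.053], [0.052, -0.027, -0.998]]
contact_force: [-7.0, -6.2, 6.3]
grip_width: 0.0006
```

```bash
cat >> h.py <<'E'
def look(tag):
    n="scene";im=get_image(n)[:,:,::-1];a,b,c,d=180,230,310,380
    cv2.imwrite(f"pics/s{tag}.png",cv2.resize(im[a:b,c:d],None,fx=9,fy=9,interpolation=cv2.INTER_CUBIC))
E
python3 - <<'E'
from h import *
dl();look("2");plan([15,20,25],off=16)
E
```

```text
4.7 [0.5137 0.2129 0.1072] [  1.8924  43.3609 -46.736  101.5351  39.1908  56.014   65.4496] -142.53953123997528 0.0006137357139050897 [-6.9939 -6.1837  6.3363]
tool-face nose angle 127.46046876002472 dial travel implied by tool turn 13.839531239975287 rho,t mm 20.747328563417597 -14.135232335485597 u [-0.6082  0.7938] t [0.7938 0.6082] F·t -9.312572454925714
to 15 shift [-0.8 -1.3] turn units -0.22
to 20 shift [0.7 2.1] turn units -1.0
to 25 shift [0.9 2.1] turn units -1.0
```

View pics/s2.png

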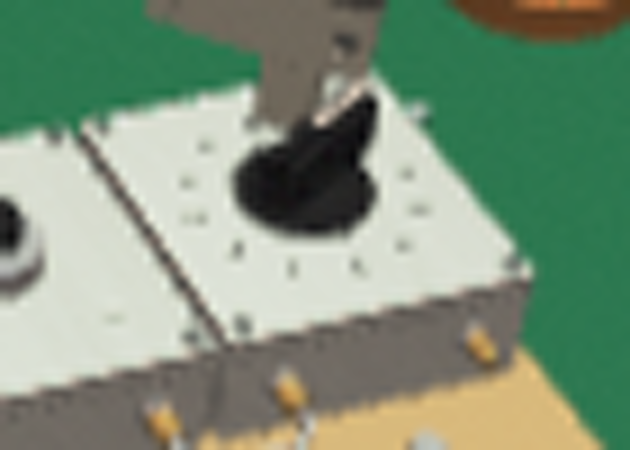

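```bash
cat >> h.py <<'E'
def nose(AX=(.5375,.205),base=141.3,ds=range(0,150,15)):
    for d in ds:
        a=np.radians(base-d);X=[AX[0]+.035*np.cos(a),AX[1]+.035*np.sin(a),.124]
        p=proj("scene",[X])[0]+[.8,1.3];print(d,(np.round((p+.5-[310,180])*9-.5)).astype(int))
E
python3 - <<'E'
from h import *
nose()
p=lambda u,v:((u+.5)/9-.5+310-.8,(v+.5)/9-.5+180-1.3)
W=ray("scene",[p(325,122),p(362,88)],.124);print(W,np.degrees(np.arctan2(*(W[1]-W[0])[[1,0]])))
E
```

```text
0 [325  65]
15 [351  71]
30 [376  80]
45 [397  93]
60 [413 108]
75 [423 124]
90 [426 141]
105 [421 158]
120 [409 172]
135 [391 184]
[[0.5357 0.2088 0.124 ]
 [0.5262 0.2307 0.124 ]] 113.46616474981612
```

Emit:
{"op": "move_arm", "data": {"steps": [[0.5, 2, 0, -1.5], [0.5, 2, 0, -1.5]]}}

```text
time: 4.95
tool_pos: [0.5147, 0.2172, 0.1066]
eef_rot: [[-0.927, -0.373, -0.039], [-0.371, 0.927, -0.044], [0.053, -0.026, -0.998]]
contact_force: [-1.8, -2.0, 0.2]
grip_width: 0.0006
```

```bash
python3 - <<'E'
from h import *
dl();plan([30,35,40,45,50],off=16)
E
```

```text
4.95 [0.5147 0.2172 0.1066] [ -0.0493  42.6252 -43.1176 100.656   35.463   54.8804  53.2192] -158.1696364478528 0.0005871303488040106 [-1.8473 -1.9782  0.2359]
tool-face nose angle 111.83036355214719 dial travel implied by tool turn 29.46963644785282 rho,t mm 19.831750478493284 -16.586584187142677 u [-0.3719  0.9283] t [0.9283 0.3719] F·t -2.4504763680545847
to 30 shift [0.6 0.6] turn units -0.11
to 35 shift [1.2 1.9] turn units -1.0
to 40 shift [1.4 1.8] turn units -1.0
to 45 shift [1.5 1.6] turn units -1.0
to 50 shift [1.6 1.5] turn units -1.0
```

Emit:
{"op": "move_arm", "data": {"steps": [[3, 3, 0, -0.8], [3, 3, 0, -0.8]]}}

```text
time: 5.15
tool_pos: [0.5166, 0.2208, 0.1062]
eef_rot: [[-0.971, -0.233, -0.055], [-0.23, 0.972, -0.046], [0.064, -0.032, -0.997]]
contact_force: [-5.9, -4.0, 3.9]
grip_width: 0.0009
```

```bash
python3 - <<'E'
from h import *
dl();plan([40,45,50,55],off=16)
E
```

```text
5.15 [0.5166 0.2208 0.1062] [ -1.458   42.6243 -41.0405  99.41    33.1744  55.2975  46.8369] -166.66120656909646 0.0009197515677517175 [-5.8672 -4.0377  3.904 ]
tool-face nose angle 103.33879343090354 dial travel implied by tool turn 37.961206569096476 rho,t mm 20.17930582234714 -16.68580635593923 u [-0.2307  0.973 ] t [0.973  0.2307] F·t -6.640415874735035
to 40 shift [1.3 0.7] turn units -0.41
to 45 shift [1.5 1.6] turn units -1.0
to 50 shift [1.6 1.5] turn units -1.0
to 55 shift [1.8 1.4] turn units -1.0
```

Good: dial at about 38°, flush contact at 6.6 N. I'll continue over the second half-way point.

Emit:
{"op": "move_arm", "data": {"steps": [[3.5, 2.5, 0, -0.8], [3.5, 2.5, 0, -0.8]]}}

```text
time: 5.35
tool_pos: [0.5208, 0.2259, 0.1059]
eef_rot: [[-0.994, -0.089, -0.067], [-0.087, 0.995, -0.04], [0.071, -0.033, -0.997]]
contact_force: [-4.7, -2.1, 2.2]
grip_width: 0.0007
```

```bash
python3 - <<'E'
from h import *
dl();look("3");plan([60,65,70,75],off=16)
E
```

```text
5.35 [0.5208 0.2259 0.1059] [ -2.6876  42.7335 -39.0973  98.024   30.8861  55.4611  40.695 ] -175.02007102243965 0.0007393426848852061 [-4.7173 -2.0729  2.1723]
tool-face nose angle 94.97992897756035 dial travel implied by tool turn 46.32007102243966 rho,t mm 22.284233145251882 -14.863598992013989 u [-0.0868  0.9962] t [0.9962 0.0868] F·t -4.879420539449497
to 60 shift [3.9 1.1] turn units -2.71
to 65 shift [2. 1.] turn units -1.0
to 70 shift [2.1 0.9] turn units -1.0
to 75 shift [2.1 0.7] turn units -1.0
```

View pics/s3.png

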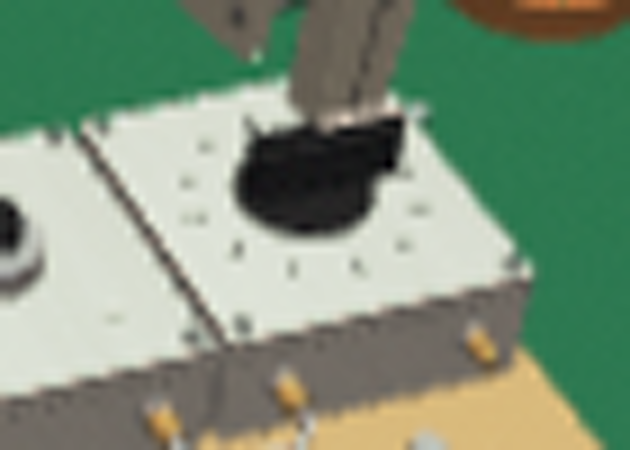

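Emit:
{"op": "move_arm", "data": {"steps": [[1.5, 0.5, 0, -1.4], [1.5, 0.5, 0, -1.4]]}}

```text
time: 5.6
tool_pos: [0.524, 0.2292, 0.1054]
eef_rot: [[-0.984, 0.161, -0.075], [0.163, 0.986, -0.018], [0.071, -0.03, -0.997]]
contact_force: [-3.4, -1.0, 1.5]
grip_width: 0.0009
```

```bash
python3 - <<'E'
from h import *
dl();plan([60,65,70,75],off=16)
E
```

```text
5.6 [0.524  0.2292 0.1054] [ -3.9903  42.1741 -35.8841  97.4687  27.2109  54.0048  29.9373] 170.5994867285615 0.000940214789537645 [-3.3516 -1.0294  1.5184]
tool-face nose angle 80.59948672856149 dial travel implied by tool turn 60.700513271438524 rho,t mm 21.70865416759108 -17.30928943717775 u [0.1633 0.9866] t [ 0.9866 -0.1633] F·t -3.138472630265944
to 60 shift [ 0.7 -2.1] turn units 0.14
to 65 shift [2. 1.] turn units -1.0
to 70 shift [2.1 0.9] turn units -1.0
to 75 shift [2.1 0.7] turn units -1.0
```

Emit:
{"op": "move_arm", "data": {"steps": [[4, 1, 0, -0.8], [4, 0.5, 0, -0.8]]}}

```text
time: 5.8
tool_pos: [0.5278, 0.2316, 0.1049]
eef_rot: [[-0.951, 0.299, -0.085], [0.301, 0.954, -0.009], [0.078, -0.034, -0.996]]
contact_force: [-4.4, -1.7, 2.7]
grip_width: 0.0007
```

```bash
python3 - <<'E'
from h import *
dl();plan([70,75,80],off=16)
E
```

```text
5.8 [0.5278 0.2316 0.1049] [ -4.8306  42.2305 -34.0335  96.4882  24.9194  53.9539  24.1585] 162.45514606479134 0.0006741705032475018 [-4.3806 -1.7222  2.652 ]
tool-face nose angle 72.45514606479134 dial travel implied by tool turn 68.84485393520868 rho,t mm 22.464800517457185 -17.320341514093947 u [0.3015 0.9535] t [ 0.9535 -0.3015] F·t -3.65761799787729
to 70 shift [ 1.  -2.6] turn units -0.23
to 75 shift [2.1 0.7] turn units -1.0
to 80 shift [2.2 0.5] turn units -1.0
```

Emit:
{"op": "move_arm", "data": {"steps": [[4, -0.5, 0.5, -0.8], [4, -1, 0.5, -0.8]]}}

```text
time: 6.0
tool_pos: [0.5343, 0.233, 0.1053]
eef_rot: [[-0.899, 0.429, -0.087], [0.43, 0.903, 0.007], [0.082, -0.031, -0.996]]
contact_force: [-3.3, 0.1, -0.3]
grip_width: 0.0006
```

```bash
python3 - <<'E'
from h import *
dl();look("4");plan([80,90,95,100,105],off=16)
E
```

```text
6.0 [0.5343 0.233  0.1053] [ -5.3326  42.1876 -32.2751  95.5938  22.7104  53.502   18.6505] 154.4139295032724 0.0006382090711502524 [-3.2702  0.1428 -0.3423]
tool-face nose angle 64.41392950327241 dial travel implied by tool turn 76.8860704967276 rho,t mm 23.849739830549645 -14.964432280513767 u [0.4319 0.9019] t [ 0.9019 -0.4319] F·t -3.0112288402339598
to 80 shift [-1.2 -2.7] turn units -0.59
to 90 shift [4.4 0.4] turn units -2.0
to 95 shift [ 2.2 -0.1] turn units -1.0
to 100 shift [ 2.2 -0.3] turn units -1.0
to 105 shift [ 2.2 -0.5] turn units -1.0
```

View pics/s4.png

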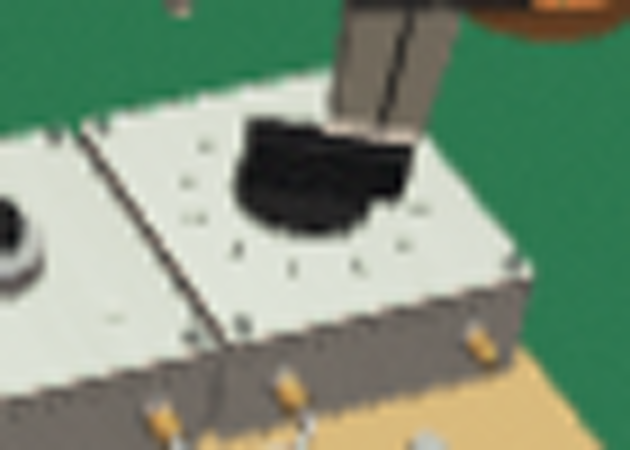

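Emit:
{"op": "move_arm", "data": {"steps": [[1, -1, 0, -1.3], [1, -1, 0, -1.3]]}}

```text
time: 6.25
tool_pos: [0.5382, 0.2338, 0.1052]
eef_rot: [[-0.777, 0.625, -0.079], [0.625, 0.78, 0.032], [0.082, -0.024, -0.996]]
contact_force: [-1.2, 0.4, 0.7]
grip_width: 0.0003
```

```bash
python3 - <<'E'
from h import *
dl();look("5");plan([90,95,100,105],off=16)
E
```

```text
6.25 [0.5382 0.2338 0.1052] [ -6.324   41.4179 -29.2182  95.91    19.3596  51.3085   8.8522] 141.1856815509237 0.00032433794128310903 [-1.2345  0.3802  0.6854]
tool-face nose angle 51.185681550923704 dial travel implied by tool turn 90.11431844907631 rho,t mm 22.85465957700532 -17.546617392453314 u [0.6268 0.7792] t [ 0.7792 -0.6268] F·t -1.2001900203083953
to 90 shift [-0.6 -3.1] turn units 0.06
to 95 shift [ 2.2 -0.1] turn units -1.0
to 100 shift [ 2.2 -0.3] turn units -1.0
to 105 shift [ 2.2 -0.5] turn units -1.0
```

View pics/s5.png

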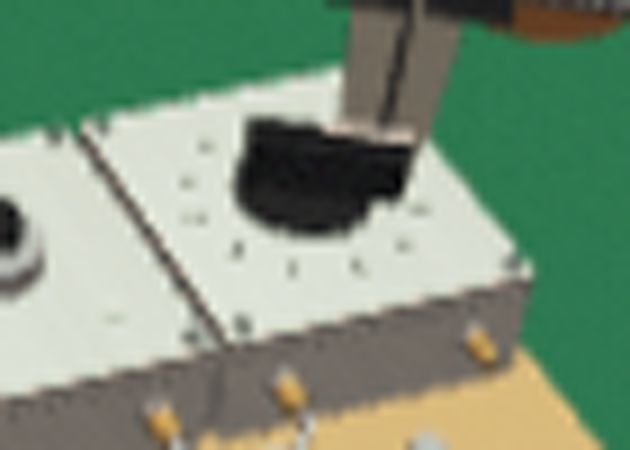

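Emit:
{"op": "move_arm", "data": {"steps": [[3.8, -1.5, 0.3, -0.8], [3.8, -1.5, 0.3, -0.8]]}}

```text
time: 6.5
tool_pos: [0.5407, 0.2343, 0.1053]
eef_rot: [[-0.684, 0.725, -0.082], [0.724, 0.688, 0.046], [0.09, -0.028, -0.996]]
contact_force: [-4.4, 0.9, 1.1]
grip_width: 0.0
```

```bash
python3 - <<'E'
from h import *
dl();plan([100,105,110],off=16)
E
```

```text
6.5 [0.5407 0.2343 0.1053] [ -6.8716  41.2354 -27.4993  95.6216  17.0634  50.7819   3.4045] 133.36241150486407 4.822959478339745e-06 [-4.4121  0.9129  1.1167]
tool-face nose angle 43.36241150486407 dial travel implied by tool turn 97.93758849513594 rho,t mm 22.42642497925609 -19.158119891671976 u [0.727  0.6866] t [ 0.6866 -0.727 ] F·t -3.6930974027950803
to 100 shift [ 1.3 -4.1] turn units -0.41
to 105 shift [ 2.2 -0.5] turn units -1.0
to 110 shift [ 2.1 -0.7] turn units -1.0
```

Emit:
{"op": "move_arm", "data": {"steps": [[3, -3, 0.3, -0.3], [3, -3, 0.3, -0.3]]}}

```text
time: 6.7
tool_pos: [0.5437, 0.233, 0.1055]
eef_rot: [[-0.651, 0.755, -0.084], [0.753, 0.655, 0.055], [0.097, -0.027, -0.995]]
contact_force: [-3.6, 3.6, -1.8]
grip_width: 0.0005
```

```bash
python3 - <<'E'
from h import *
dl();look("6");plan([100,105,110],off=16)
E
```

```text
6.7 [0.5437 0.233  0.1055] [ -6.6239  41.2919 -27.1143  95.3259  16.1654  50.6477   2.0712] 130.81480104040037 0.00046128662135121136 [-3.627   3.611  -1.7539]
tool-face nose angle 40.81480104040037 dial travel implied by tool turn 100.48519895959964 rho,t mm 23.04499921214282 -17.147761373505112 u [0.7568 0.6536] t [ 0.6536 -0.7568] F·t -5.103505671375077
to 100 shift [-2.6 -2.5] turn units 0.12
to 105 shift [ 2.2 -0.5] turn units -1.0
to 110 shift [ 2.1 -0.7] turn units -1.0
```

View pics/s6.png

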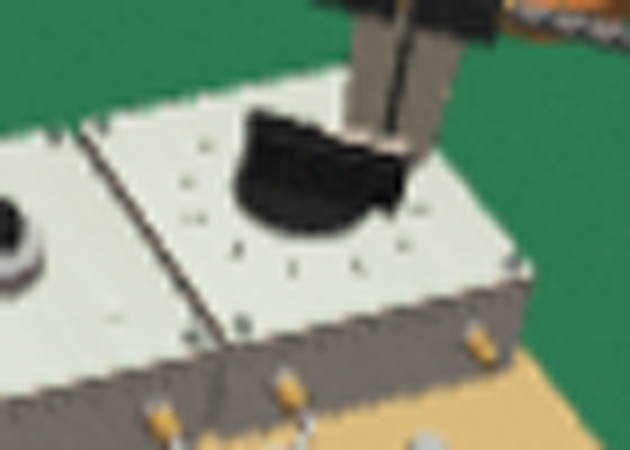

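Nose now at about (408,152), so the dial is part-way (about 98–100°). I'll keep nudging.

Emit:
{"op": "move_arm", "data": {"steps": [[3, -3, 0.3, -0.5], [3, -3, 0.3, -0.5]]}}

```text
time: 6.95
tool_pos: [0.5485, 0.2308, 0.1061]
eef_rot: [[-0.579, 0.811, -0.081], [0.809, 0.584, 0.069], [0.104, -0.026, -0.994]]
contact_force: [-7.8, 6.4, -3.3]
grip_width: 0.0007
```

```bash
python3 - <<'E'
from h import *
dl();look("7")
E
```

```text
6.95 [0.5485 0.2308 0.1061] [ -6.5269  41.1755 -26.0662  95.1004  14.6034  50.0913  -1.1224] 125.61638276661824 0.0006712970190943734 [-7.7705  6.4151 -3.3122]
tool-face nose angle 35.616382766618244 dial travel implied by tool turn 105.68361723338177 rho,t mm 23.93127278148043 -14.564373262667393 u [0.8129 0.5824] t [ 0.5824 -0.8129] F·t -9.740218700174347
```

View pics/s7.png

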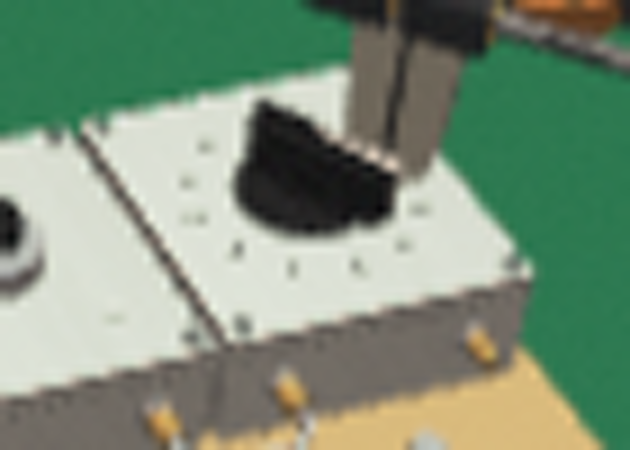

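Emit:
{"op": "move_arm", "data": {"steps": [[-5, 7, 1, 0], [-5, 7, 3, 0]]}}

```text
time: 7.2
tool_pos: [0.5413, 0.2426, 0.1099]
eef_rot: [[-0.575, 0.815, -0.077], [0.812, 0.579, 0.068], [0.1, -0.023, -0.995]]
contact_force: [0.3, -0.3, 0.7]
grip_width: 0.0002
```

```bash
python3 - <<'E'
from h import *
dl();look("8")
E
```

```text
7.2 [0.5413 0.2426 0.1099] [ -7.8906  40.5728 -25.9363  95.5533  14.4652  49.8431  -2.7491] 125.29107584163944 0.00024162615928187853 [ 0.2547 -0.2767  0.7192]
tool-face nose angle 35.29107584163944 dial travel implied by tool turn 106.00892415836057 rho,t mm 24.815496215183398 -28.440764829244873 u [0.8162 0.5777] t [ 0.5777 -0.8162] F·t 0.37299003990817997
```

View pics/s8.png

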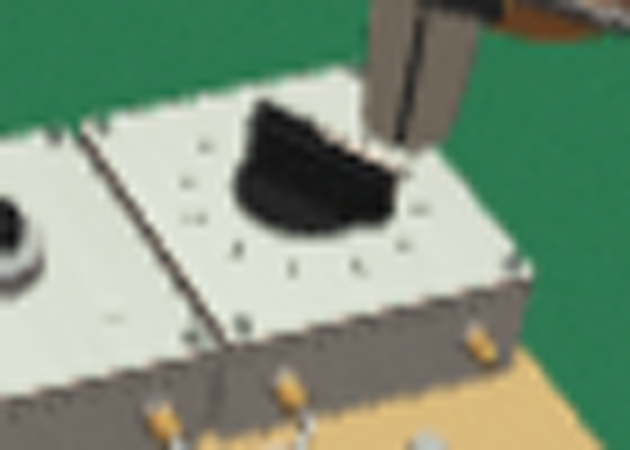

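Emit:
{"op": "move_arm", "data": {"steps": [[0, 2, 25, 0], [0, 0, 30, 0], [0, 0, 30, 0], [-4, -30, 5, 0], [-4, -30, 0, 0]]}}

```text
time: 7.75
tool_pos: [0.5374, 0.1874, 0.207]
eef_rot: [[-0.582, 0.811, -0.062], [0.808, 0.585, 0.069], [0.092, -0.01, -0.996]]
contact_force: [-0.7, -0.3, 0.4]
grip_width: 0.0004
```

Emit:
{"op": "move_arm", "data": {"steps": [[-4, -30, 0, 0], [-4, -30, 0, 0], [-4, -20, 0, 0], [0, 0, 0, 0]]}}

```text
time: 8.15
tool_pos: [0.5301, 0.0959, 0.2106]
eef_rot: [[-0.575, 0.817, -0.048], [0.815, 0.577, 0.061], [0.077, -0.004, -0.997]]
contact_force: [-0.2, 0.4, 1.3]
grip_width: 0.0005
```

```bash
python3 - <<'E'
from h import *
st();look("9")
im=get_image("top")[:,:,::-1];cv2.imwrite("pics/top9.png",cv2.resize(im[140:240,160:300],None,fx=5,fy=5,interpolation=cv2.INTER_CUBIC))
E
```

```text
8.15 [0.5301 0.0959 0.2106] [  8.3592  29.2004 -28.4853  98.4195  11.0462  57.5185  11.9253] 125.20623176563186 0.0005444404241678673 [-0.224   0.3667  1.3396]
```

View pics/s9.png

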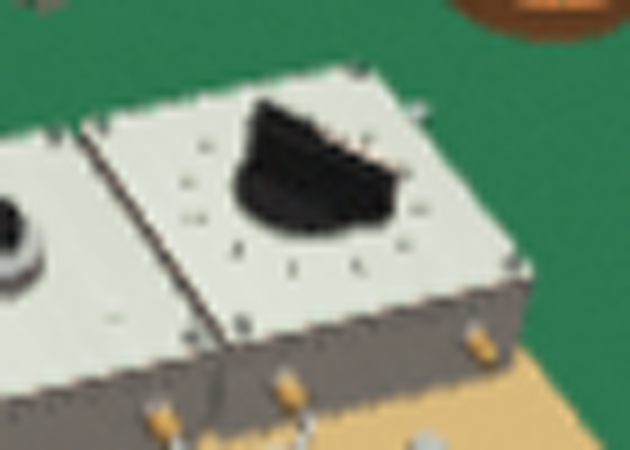

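View pics/top9.png

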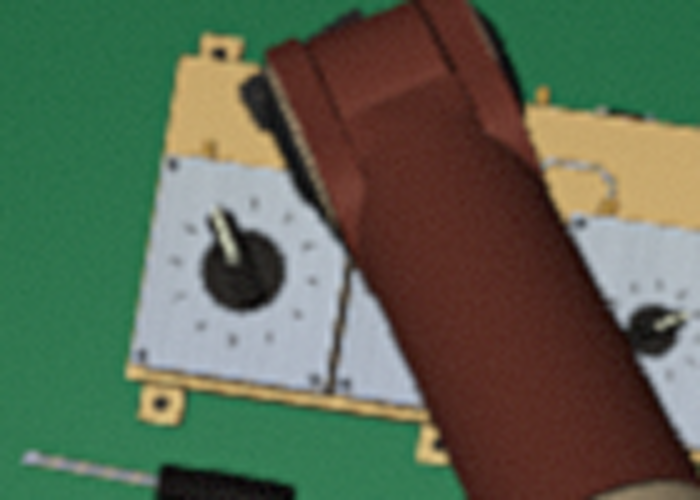

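```bash
python3 - <<'E'
from h import *
f=lambda u,v:((u+.5)/5-.5+160,(v+.5)/5-.5+140)
W=ray("top",[f(240,262),f(212,205)],.124);d=W[1]-W[0];print(W,np.degrees(np.arctan2(d[1],d[0])))
print("chord from start nose",np.linalg.norm(W[1]-np.array([.5129,.2256,.124])))
print("key top",ray("top",[[248.7,199.0]],.117))
print("key scene corr",ray("scene",[((370.5)/5-.5+235-.8,(172.5)/5-.5+170-1.3)],.117))
E
```

```text
[[0.539  0.2039 0.124 ]
 [0.5706 0.2195 0.124 ]] 26.405587248051567
chord from start nose 0.058012188560126396
key top [[0.52   0.0921 0.117 ]]
key scene corr [[0.5218 0.0888 0.117 ]]
```

Emit:
{"op": "move_arm", "data": {"steps": [[-5, -2, -20, 0], [-4, -2, -25, 0], [0, 0, -20, 0], [0, 0, -10, 0], [0, 0, 0, 0]]}}

```text
time: 8.75
tool_pos: [0.5241, 0.1068, 0.1362]
eef_rot: [[-0.589, 0.807, -0.038], [0.804, 0.59, 0.071], [0.08, 0.011, -0.997]]
contact_force: [-0.2, -0.4, 0.4]
grip_width: 0.0004
```

```bash
python3 - <<'E'
from h import *
st()
im=get_image("scene")[:,:,::-1];cv2.imwrite("pics/s10.png",cv2.resize(im[170:230,260:380],None,fx=6,fy=6,interpolation=cv2.INTER_CUBIC))
E
```

```text
8.75 [0.5241 0.1068 0.1362] [  6.374   33.7906 -27.0642 104.6904  14.0246  46.3395   9.5923] 126.24078725046378 0.0003706385934422772 [-0.1655 -0.3863  0.3775]
```

View pics/s10.png

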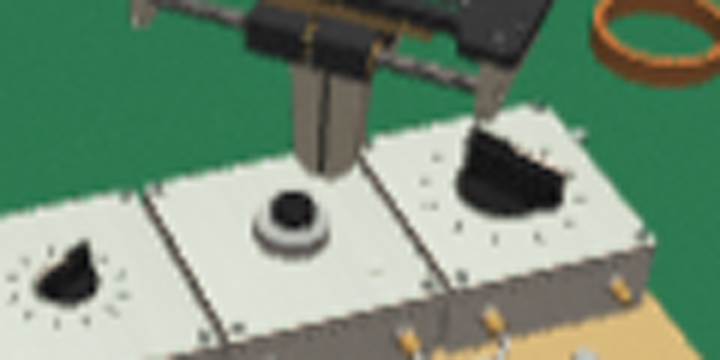

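Emit:
{"op": "move_arm", "data": {"steps": [[-2, -8, 0, 0], [-1, -5, 0, 0], [0, -2, 0, 0], [0, 0, 0, 0]]}}

```text
time: 9.2
tool_pos: [0.5236, 0.0921, 0.1399]
eef_rot: [[-0.59, 0.806, -0.031], [0.803, 0.591, 0.073], [0.077, 0.018, -0.997]]
contact_force: [-0.6, 0.4, -0.1]
grip_width: 0.0008
```

```bash
python3 - <<'E'
from h import *
st()
im=get_image("scene")[:,:,::-1];cv2.imwrite("pics/s11.png",cv2.resize(im[170:230,260:380],None,fx=6,fy=6,interpolation=cv2.INTER_CUBIC))
E
```

```text
9.2 [0.5236 0.0921 0.1399] [  8.1838  33.1522 -27.317  105.2445  13.9801  46.1099  11.146 ] 126.3132665299165 0.0007679199844179978 [-0.6212  0.4009 -0.139 ]
```

View pics/s11.png

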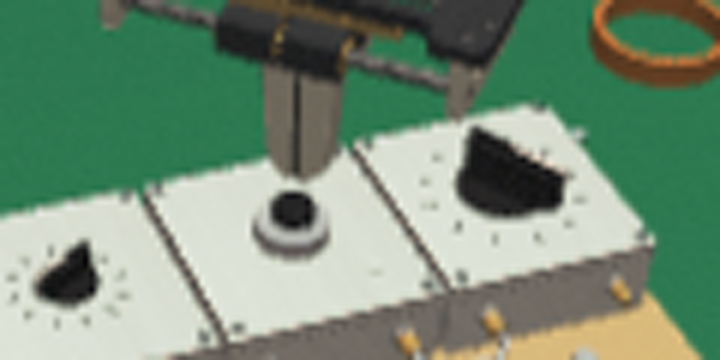

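Emit:
{"op": "move_arm", "data": {"steps": [[-2, -1.5, -8, 0], [-1, -1.5, -6, 0], [0, 0, 0, 0]]}}

```text
time: 9.55
tool_pos: [0.5205, 0.0889, 0.1251]
eef_rot: [[-0.59, 0.807, -0.03], [0.803, 0.591, 0.073], [0.077, 0.019, -0.997]]
contact_force: [-0.5, 0.2, 0.1]
grip_width: 0.0006
```

```bash
python3 - <<'E'
from h import *
st()
E
```

```text
9.55 [0.5205 0.0889 0.1251] [  8.1356  34.012  -26.7932 106.6824  14.6711  43.8236  10.8563] 126.30621592043019 0.0005632632750834667 [-0.4825  0.1562  0.072 ]
```

Emit:
{"op": "move_arm", "data": {"steps": [[0, 2, -5, 0], [0, 0, -5, 0], [0, 0, -4, 0]]}}

```text
time: 9.85
tool_pos: [0.5208, 0.0914, 0.1111]
eef_rot: [[-0.591, 0.806, -0.03], [0.803, 0.591, 0.073], [0.077, 0.019, -0.997]]
contact_force: [-6.0, -4.3, 31.3]
grip_width: 0.0002
```

```bash
python3 - <<'E'
from h import *
st()
E
```

```text
9.85 [0.5208 0.0914 0.1111] [  7.4167  35.1547 -26.1936 107.3644  15.4051  41.9985  10.0779] 126.31838910714728 0.00019430420455671717 [-6.0183 -4.3274 31.2785]
```

Emit:
{"op": "move_arm", "data": {"steps": [[0, 0, 0, 0], [0, 0, 10, 0], [0, 0, 25, 0], [0, 0, 30, 0], [0, 0, 30, 0]]}}

```text
time: 10.35
tool_pos: [0.5178, 0.0911, 0.2064]
eef_rot: [[-0.591, 0.806, -0.039], [0.802, 0.592, 0.071], [0.081, 0.011, -0.997]]
contact_force: [0.8, -0.3, 0.2]
grip_width: 0.0003
```

Emit:
{"op": "move_arm", "data": {"steps": [[-10, -20, 25, 0], [-20, -30, 20, 0], [-20, -30, 10, 0], [-10, -40, 0, 0], [0, -40, 0, 0]]}}

```text
time: 10.85
tool_pos: [0.4581, -0.0641, 0.27]
eef_rot: [[-0.606, 0.795, -0.027], [0.792, 0.606, 0.076], [0.076, 0.025, -0.997]]
contact_force: [1.5, -0.5, 1.0]
grip_width: 0.0004
```

```bash
python3 - <<'E'
from h import *
st()
im=get_image("scene")[:,:,::-1];cv2.imwrite("pics/s12.png",cv2.resize(im[160:290,230:400],None,fx=4.5,fy=4.5,interpolation=cv2.INTER_CUBIC))
im=get_image("top")[:,:,::-1];cv2.imwrite("pics/top12.png",im)
E
```

```text
10.85 [ 0.4581 -0.0641  0.27  ] [ 30.6321  18.76   -30.3753 104.3614   5.7799  61.0852  35.937 ] 127.39828462138568 0.00039098949849626007 [ 1.4755 -0.4774  1.0015]
```

View pics/s12.png

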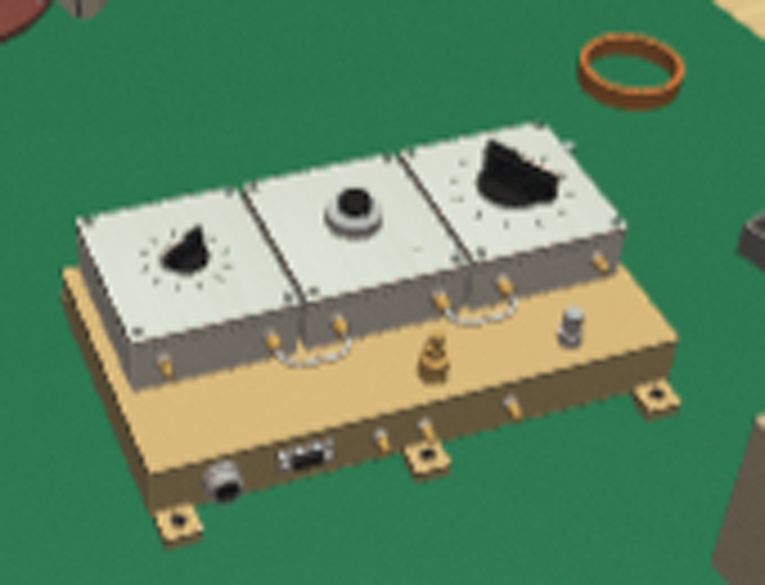

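View pics/top12.png

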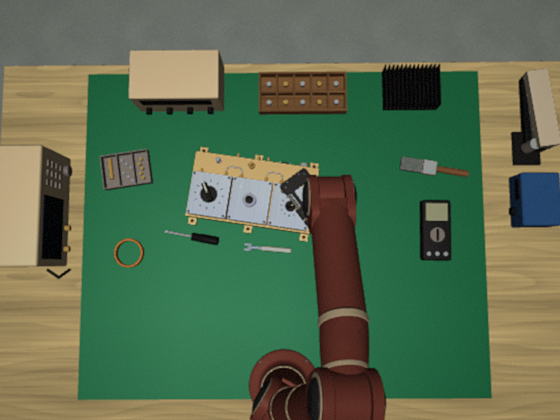

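The dial's nose covers the fourth tick on from the start, at about (204,182) px. The key at (249,199) is up again, and the trim dial and loose things look unmoved. I'll let the arm settle and hand in.

Emit:
{"op": "move_arm", "data": {"steps": [[0, 0, 0, 0], [0, 0, 0, 0], [0, 0, 0, 0]]}}

```text
time: 11.25
tool_pos: [0.4589, -0.0684, 0.2692]
eef_rot: [[-0.596, 0.802, -0.027], [0.799, 0.597, 0.074], [0.076, 0.023, -0.997]]
contact_force: [0.6, -0.3, -0.7]
grip_width: 0.0005
```

```bash
python3 - <<'E'
from h import *
a=cv2.imread("pics/top0.png");b=cv2.imread("pics/top12.png")
d=(cv2.absdiff(a,b).max(2)>40).astype(np.uint8)
for nm,(u0,u1,v0,v1) in dict(tape=(110,148,235,272),tray=(98,156,146,192),driver=(160,222,226,248),wrench=(240,295,240,256),meter=(415,455,196,264),brush=(396,472,152,182),ledge=(190,320,148,172),dial=(190,230,175,215)).items(): print(nm,d[v0:v1,u0:u1].sum())
s=st();print(np.abs(s['qvel']).max())
print(job_done())
E
```

```text
tape 0
tray 0
driver 0
wrench 0
meter 0
brush 0
ledge 27
dial 84
11.25 [ 0.4589 -0.0684  0.2692] [ 30.8157  18.9059 -30.0831 104.2343   5.8652  61.0701  35.7221] 126.73835853768534 0.0005401605710745021 [ 0.5507 -0.2629 -0.6904]
0.5321155875685266
the job is handed in; nothing more can be done
None
```

I turned the larger dial four clicks clockwise, then pressed the push-key fully down and let it spring back. I handed the job in at 11.25 s; no verdict was reported.

- **Dial:** I pushed it with the closed fingertips against one cheek of the pointer, then backed off. In the top view the nose covers the fourth tick on from its start. My pixel reading of the pointer's direction was about 5° off the 120° it should be (115° turned). That reading is only good to about 5°, and the nose was over the tick, so I took the tick as correct.
- **Push-key:** the fingertip was at about 111 mm, 6 mm below the key's resting top, with 31 N on it, which is far more than the 5 N needed. In the last pictures the key is up again.
- **Smaller dial:** it looks unchanged in the scene view. The arm partly hid it in the final top view, so I did not measure it.
- **Loose things:** the before-and-after top-view comparison shows no change at the tape, tray, screwdriver, wrench, meter or brush. The ledge area showed 27 changed pixels, which I put down to the gripper overlapping that area in the picture. In the scene view the adapter and terminator stand where they were.
- **Robot:** it ended clear of everything, with the wrist force at about zero.
- **Measurement disagreement:** the scene camera's view sat about 1–3 pixels off the positions I had taken from the top camera. I allowed for that.

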